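# Clear out the stale spices and present the last one on the carousel

### The arm

A 6-joint arm with a two-finger parallel gripper is mounted at the origin on the work surface. World frame = base frame: x ahead of the robot, y to its left, z up, the work surface at z = 0. Lengths are in m, angles in degrees, forces in N, time in s.
With the tool pointing down it reaches from about 0.3 to 0.75 m from the base axis. Payload 8.5 kg.
Tool frame: the origin (TCP) lies at the very end of the fingers, on their centre line; the grasp point (between the pads) lies 19 mm behind it (env.hold_point_z is the distance from the TCP to the grasp point, in m); z points along the fingers, y is the line along which they close (so a half turn about z gives the same grasp; the last joint's range is limited). The gripper opens to 85 mm and grips with 20 to 120 N. Pads are 22 mm wide; open, the fingers measure 114 mm over their backs; the gripper's body (76 mm by 85 mm) begins 54 mm behind the grasp point. The pads swing forward as they close: fully open they stand 13 mm farther back than shut.
Start: joints at [56.075, 21.807, 74.336, -0, 83.858, -12.336], TCP at [0.202, 0.511, 0.231] pointing down, gripper open.
Joint ranges: [-178.18, 178.18], [-50.72, 133.34], [12.68, 142.11], [-81.47, 261.47], [9.98, 163.14], [-165.26, 165.26]. Speed limits (degrees/s): [136.94, 136.94, 180, 180, 180, 180].

### API

Orientations are given as a 3x3 rotation matrix whose columns are the frame's x, y, z axes.
In Python, from rig import env, optics gives the robot as it stands.
- The arm moves only by the shell command python3 -m jog 'ROWS' [OPENING] [FORCE]. ROWS is JSON, a list of rows, each an object with "linear": the shift along the tool's x, y, z in units of 40 mm (1.0 is 40 mm), a list of three; "roll": the turn about the tool's z in units of 5 degrees (1.0 is 5 degrees). A call has 1 to 12 rows; each row shifts and turns the commanded pose from where the row before left it, along the tool's axes as they then stand; what a row does not reach is not made up. A row lasts 1/12 s, in which the tool goes at most 41.7 mm and 7.16 degrees, less where a joint would pass 70% of its speed; a pose out of reach is approached as far as the arm can. A call is refused whole if a number of a shift passes 1 or a number of a turn 1, either way. A call with a gripper value outside its range is refused whole. OPENING is the opening, from -1 (shut) to 1 (fully open), set as the call begins (- or left out, the last holds). The fingers move at their own pace and stop on an object; FORCE is the grip in N (left out, the last holds). Time passes only in rows, so rows that do not move let the fingers close. It gives the time, the measured TCP pose, the force, the opening and the grip force at its end, in the units of the state.
- env.observe(): the state, without advancing time (a new reading comes with each control period).
- optics.get_image(name): name is "side" or "top"; returns the picture (384x512x3 uint8, red, green, blue); there is no depth.
- optics.calibration(name): a dict with "fov_y" (degrees; the focal length in pixels is half the picture's height over the tangent of half this angle, whatever the lens; pixels are square), "cx", "cy" (the principal point, pixels), "T" (4x4, takes a point from camera to world coordinates). Camera axes: x right, y down, z forward; pixel columns grow to the right and rows downward; lengths in m; the calibration is good to about 2 mm. A picture is of the moment at which its call begins. calibration takes no time and is no camera call.
- env.close_job(): hands the job in; it is judged then, once.
The state is a dict: "time_s": time; "q": joint angles; "qvel": joint speeds; "joint_efforts": joint torques, N m; "position": TCP position; "tool_rot": TCP orientation; "ft_force": force on the tool from outside, world axes, zero at the start; "wrist_torque": the same for the moment, N m; "grip_width": finger opening in m; "gripper_force": force on a finger pad.
Only numpy, scipy, OpenCV 4.12 (cv2) and the standard library are available. Lean on these libraries where they do the work, as an engineer would, in place of code of your own. Each camera call takes 0.05 s, during which the arm holds its last target. There are 200 camera calls.

### The job

I am clearing out the stale spices, the ones with red caps. Lower the two loose red-capped jars from the wooden board into the upper white tub without dropping them, and leave the black-capped jars and everything else on the counter where they are. Then turn the spice carousel until its own red-capped jar faces front, in line with the yellow pointer on the base, and finish with the carousel still held steady there by the gripper, so that it cannot spin when I pull that jar out of its clip.

Things in the scene. Friction and masses are not known exactly. Their poses are not given: they have to be found in the camera images.
- stale_a: Stale jar to be thrown out: RED cap. A glass spice jar, 44 mm diameter, 95 mm tall, straight-sided up to 68 mm, then narrowing to 36 mm at the neck (76 mm up) under a 43 mm diameter cap 19 mm high; about 0.15 kg; stands loose and upright on the wooden board at the start. Origin: centre of its underside; z up along the jar. 
- stale_b: Second stale jar to be thrown out: RED cap. A glass spice jar, 44 mm diameter, 95 mm tall, straight-sided up to 68 mm, then narrowing to 36 mm at the neck (76 mm up) under a 43 mm diameter cap 19 mm high; about 0.15 kg; stands loose and upright on the wooden board at the start. Origin: centre of its underside; z up along the jar. 
- good_a: Good jar that stays: BLACK cap. A glass spice jar, 44 mm diameter, 95 mm tall, straight-sided up to 68 mm, then narrowing to 36 mm at the neck (76 mm up) under a 43 mm diameter cap 19 mm high; about 0.15 kg; stands loose and upright on the wooden board at the start. Origin: centre of its underside; z up along the jar. 
- good_b: Good jar that stays: BLACK cap. A glass spice jar, 44 mm diameter, 95 mm tall, straight-sided up to 68 mm, then narrowing to 36 mm at the neck (76 mm up) under a 43 mm diameter cap 19 mm high; about 0.15 kg; stands loose and upright on the wooden board at the start. Origin: centre of its underside; z up along the jar. 
- board: fixed wooden board, 220 x 220 mm, 12 mm thick, on which the four loose jars stand in a 2 by 2 pattern about 96 mm apart, in any order. Origin: centre of its underside; x and y along its sides.
- tub_floor (a point): centre of the inner floor of the upper, open one of two stacked white plastic tubs (fixed), 65 mm above the counter. The upper tub's inside is 246 mm along this point's x and 176 mm along its y, walls 5 mm, rim 70 mm above this floor; a lip outside makes it 10 mm wider all round. z up.
- carousel_base: fixed black base of the spice carousel, a disc of 210 mm diameter and 12 mm high with a tongue 50 mm wide that reaches 155 mm from the axis and carries a yellow arrow. Origin: on the turning axis, at counter height. Its -x axis points to the front, along the tongue; z up.
- front_mark (a point): the yellow pointer on the tongue of the carousel base, 140 mm from the turning axis, straight in front, 13 mm above the counter.
- carousel (a joint): turntable angle in rad, positive counter-clockwise seen from above; 0 (and every full turn of 2 pi) when its red-capped jar stands exactly at the front pointer. It turns freely without end either way, with slight friction (about 0.06 N m), no spring and no detents, and stays where it is left.
- carousel_red_cap (a point): centre of the top of the red cap of the carousel's marked jar, 78 mm from the axis and 104 mm above the counter; turns with the carousel. The turntable (wooden disc, 224 mm diameter, top 24 mm above the counter) carries six such jars, 42 mm in diameter, 60 degrees apart, the other five black-capped; they are fast in their clips.
- carousel_knob (a point): grip point of the carousel's bright aluminium round knob, on the turning axis, 154 mm above the counter. The knob is 42 mm in diameter, fixed to the turntable (they turn as one), reaches from 134 to 174 mm above the counter (straight-sided from 139 to 169 mm), and stands on a 24 mm post; it can be pinched from above in any direction.
- bowl: terracotta-coloured bowl, 150 mm across, 60 mm high, loose bystander. Origin: centre of its underside.
- brush_holder: stainless steel pastry brush holder, 80 mm diameter, 110 mm high, with a brush in it reaching to about 205 mm; loose bystander. Origin: centre of its underside.
- oil_bottle: green glass oil bottle, 64 mm diameter, 210 mm tall, loose bystander. Origin: centre of its underside.
Not all that is in view belongs to the job. What is shaped like the stale_a but blue or purple is not meant.

How it is judged (in metres and radians):
On the way, in this order (a step that is already met when the one before it is completed fails the run):
1. both loose red-capped jars lie or stand in the upper white tub, let go and at rest (x of stale_a in the frame of tub_floor between -0.125 and 0.125 m and y of stale_a in the frame of tub_floor between -0.09 and 0.09 m and z of stale_a in the frame of tub_floor between -0.01 and 0.07 m and contact force between each of stale_a, stale_b and the fingers below 0.05 N and linear speed of each of stale_a, stale_b below 0.05 m/s and x of stale_b in the frame of tub_floor between -0.125 and 0.125 m and y of stale_b in the frame of tub_floor between -0.09 and 0.09 m and z of stale_b in the frame of tub_floor between -0.01 and 0.07 m), for 0.2 s.
2. the carousel's red-capped jar is at the front pointer, held still by the gripper (y of carousel_red_cap in the frame of carousel_base between -0.011 and 0.011 m and x of carousel_red_cap in the frame of carousel_base below -0.05 m and velocity of joint carousel between -0.08 and 0.08 rad/s and contact force between the fingers and carousel above 2 N), for 0.3 s.
At the end, for the whole second after the job is handed in: Both red-capped loose jars lie released in the upper tub; the carousel's red jar is within 11 mm sideways of the pointer line, not turning (under 0.08 rad/s), fingers on the carousel with over 2 N; the other loose things stand upright within 25 mm of their starts (all of step 1 and all of step 2 and distance of each of good_a, good_b, bowl, brush_holder, oil_bottle from where it was at the start of the episode below 0.025 m and angle between each of good_a, good_b, bowl, brush_holder, oil_bottle's own z axis and vertical below 0.3 rad); the arm keeps its last pose, push and grip.
It fails at once if a black-capped loose jar, the bowl, the brush holder or the oil bottle is shifted by more than 25 mm or tipped (distance of any of good_a, good_b, bowl, brush_holder, oil_bottle from where it was at the start of the episode above 0.025 m or angle between any of good_a, good_b, bowl, brush_holder, oil_bottle's own z axis and vertical above 0.3 rad).
It fails at once if a red-capped jar is dropped or thrown (moves faster than 1 m/s with no finger on it: a fall of about 5 cm) ((linear speed of stale_a above 1 m/s and contact force between stale_a and the fingers below 0.02 N) or (linear speed of stale_b above 1 m/s and contact force between stale_b and the fingers below 0.02 N)).
It also fails if it takes over 72 s, if anything falls off the work surface, if the arm or the gripper's body presses on something with over 40 N, if the wrist force passes 120 N, or if a joint passes its speed limit or range.

## Working session

There is one attempt and no reset: what is moved stays moved. The work goes in short steps, Python scripts to look and compute and a shell command to move; the robot and the scene stay as the last step left them, time stands still between calls to the robot, and variables do not carry over. Pictures are saved under pics/ and viewed, at most 10 in all, crops included, and the job is handed in when it is done.

```bash
mkdir -p pics
python3 - <<'E'
from rig import env, optics
import cv2
for n in("top","side"):
    im=optics.get_image(n); cv2.imwrite(f"pics/{n}0.png",cv2.resize(im[:,:,::-1],None,fx=1.5,fy=1.5,interpolation=cv2.INTER_CUBIC))
    print(n,optics.calibration(n))
s=env.observe();print(s["time_s"],s["position"],s["tool_rot"],s["grip_width"],env.hold_point_z)
E
```

```text
top {'fov_y': 56.29667458578925, 'cx': 259.4949402858821, 'cy': 192.50025198414212, 'T': array([[-1.94170959e-02, -9.96319908e-01,  8.34842349e-02,
         4.56880429e-01],
       [-9.99811339e-01,  1.93065065e-02, -2.13185003e-03,
         6.90112408e-02],
       [ 5.12215704e-04, -8.35098790e-02, -9.96506818e-01,
         1.03612600e+00],
       [ 0.00000000e+00,  0.00000000e+00,  0.00000000e+00,
         1.00000000e+00]])}
side {'fov_y': 45.85324233020762, 'cx': 256.06552066974155, 'cy': 191.31474989026657, 'T': array([[ 0.89654548, -0.33685281,  0.28763934,  0.09309665],
       [-0.4428898 , -0.6708479 ,  0.59482075, -0.82789986],
       [-0.00740479, -0.66067638, -0.75063432,  1.25399044],
       [ 0.        ,  0.        ,  0.        ,  1.        ]])}
0.1 [0.20220439 0.51121186 0.23079013] [[-9.29860184e-01  3.67912372e-01 -7.24653434e-04]
 [ 3.67912967e-01  9.29859660e-01 -1.03003653e-03]
 [ 2.94862811e-04 -1.22439936e-03 -9.99999207e-01]] 0.0853208756216185 0.0187
```

View pics/top0.png

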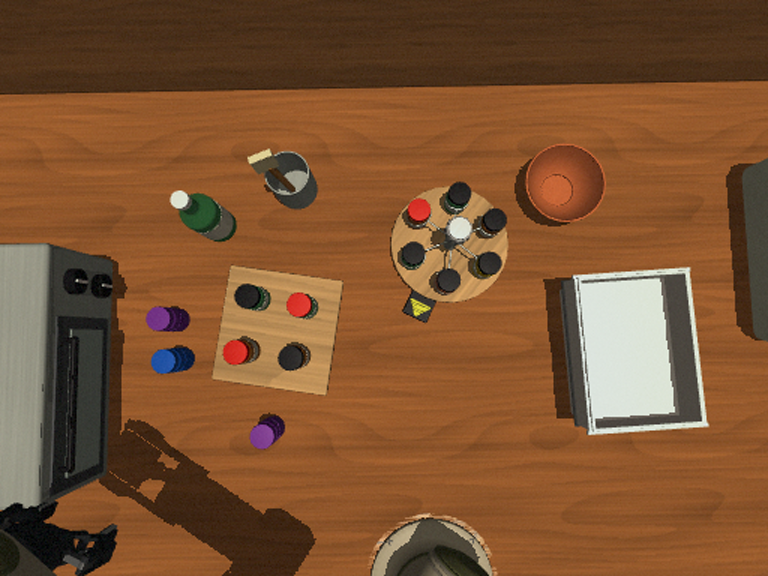

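View pics/side0.png

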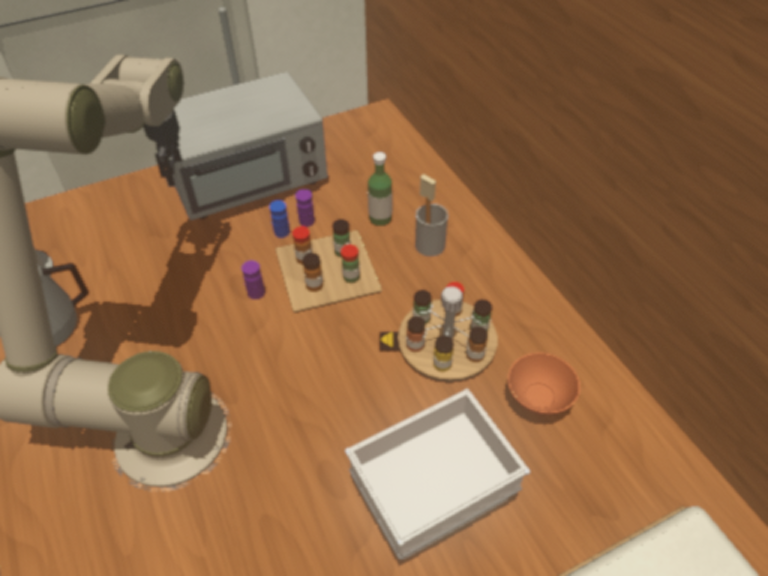

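The top view (1.5x) shows red caps at (299,305) and (236,352), and black caps at (247,296) and (292,357). The knob is at (460,229), the carousel red cap at (419,210), the pointer at (418,308), and the tub rim spans about (574–707, 268–433). Next I measure these.

```bash
cat > h.py <<'E'
import numpy as np, cv2
from rig import env, optics
def ray(n,u,v):
    c=optics.calibration(n);f=192/np.tan(np.radians(c["fov_y"]/2));T=c["T"]
    return T[:3,3],T[:3,:3]@np.array([(u-c["cx"])/f,(v-c["cy"])/f,1])
def at(n,u,v,z):
    o,d=ray(n,u,v);return o+d*(z-o[2])/d[2]
def tri(a,b):
    o1,d1=ray("top",*a);o2,d2=ray("side",*b)
    d1/=np.linalg.norm(d1);d2/=np.linalg.norm(d2)
    s=np.linalg.lstsq(np.c_[d1,-d2],o2-o1,rcond=None)[0]
    p,q=o1+s[0]*d1,o2+s[1]*d2
    return (p+q)/2,np.linalg.norm(p-q)
E
python3 - <<'E'
from h import *
np.set_printoptions(precision=4,suppress=True)
S=1.5
def e(p): return ((p[0]+.5)/S-.5,(p[1]+.5)/S-.5)
for n,p,z in [("redA",(299,305),.107),("redB",(236,352),.107),("blkA",(247,296),.107),("blkB",(292,357),.107),("knob",(460,229),.174),("cred",(419,210),.104),("mark",(418,308),.013),
 ("b1",(231,266),.012),("b2",(343,282),.012),("b3",(327,395),.012),("b4",(213,379),.012),
 ("t1",(574,276),.135),("t2",(689,268),.135),("t3",(707,426),.135),("t4",(590,433),.135),("bowl",(565,183),.06)]:
    print(n,at("top",*e(p),z))
for n,a,b in [("redA",(299,305),(350,253)),("redB",(236,352),(302,234)),("knob",(460,229),(453,294)),("mark",(418,308),(388,341)),("t3",(707,426),(401,552)),("t2",(689,268),(527,469)),("t1",(574,276),(469,396)),("t4",(590,433),(348,455))]:
    print(n,*tri(e(a),e(b)))
for n in("top","side"):
    im=optics.get_image(n).astype(int)
    m=((im[...,0]>150)&(im[...,1]<60)&(im[...,2]<60)).astype(np.uint8)
    k,l,st,c=cv2.connectedComponentsWithStats(m)
    for i in range(1,k):
        if st[i,4]>15: print(n,c[i],st[i],at(n,*c[i],.107))
im=optics.get_image("top")[:,:,::-1]
cv2.imwrite("pics/crop1.png",cv2.resize(im[110:270,140:345],None,fx=3.9,fy=3.75,interpolation=cv2.INTER_CUBIC) if 0 else cv2.resize(im[110:260,140:340],None,fx=4,fy=4,interpolation=cv2.INTER_CUBIC))
E
```

```text
redA [0.51   0.2239 0.107 ]
redB [0.4314 0.3323 0.107 ]
blkA [0.5273 0.3137 0.107 ]
blkB [0.421  0.2363 0.107 ]
knob [ 0.6246 -0.0491  0.174 ]
cred [0.6734 0.0124 0.104 ]
mark [0.5053 0.0133 0.013 ]
b1 [0.5928 0.3695 0.012 ]
b2 [0.5578 0.1554 0.012 ]
b3 [0.3452 0.188  0.012 ]
b4 [0.3791 0.4023 0.012 ]
t1 [ 0.5483 -0.2439  0.135 ]
t2 [ 0.5581 -0.4385  0.135 ]
t3 [ 0.2961 -0.4508  0.135 ]
t4 [ 0.2886 -0.2578  0.135 ]
bowl [ 0.7292 -0.2616  0.06  ]
redA [0.5118 0.2257 0.0937] 0.0021232864608741017
redB [0.4325 0.3345 0.0969] 0.0029930818200790653
knob [ 0.6271 -0.0503  0.17  ] 0.0036270039295208376
mark [0.5064 0.0125 0.0036] 0.0014889003664301367
t3 [ 0.2937 -0.4625  0.1156] 0.002351954408891977
t2 [ 0.558  -0.4386  0.1346] 0.00029464479994208614
t1 [ 0.5515 -0.2519  0.1133] 0.0021782864548751096
t4 [ 0.2868 -0.264   0.119 ] 0.0026229095093043458
top [278.9816 139.0982] [272 132  15  15 163] [0.6747 0.013  0.107 ]
top [198.04   202.5086] [191 195  16  16 175] [0.5118 0.2268 0.107 ]
top [156.3317 234.3812] [149 227  16  16 202] [0.4318 0.3345 0.107 ]
side [200.2679 155.125 ] [196 151   9   8  56] [0.4293 0.3285 0.107 ]
```

View pics/crop1.png

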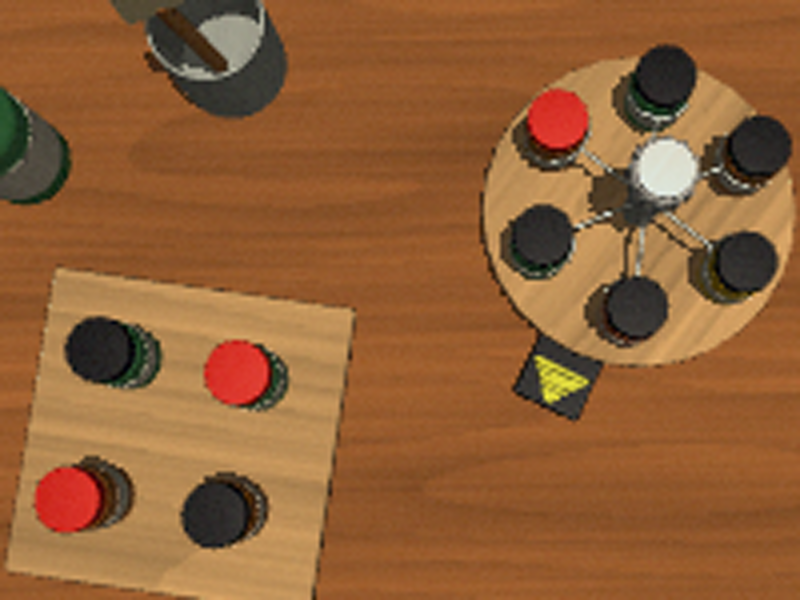

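Run:
```python
from h import *
np.set_printoptions(precision=2,suppress=True)
from scipy.ndimage import gaussian_filter1d as g
im=optics.get_image("top").astype(float)[...,0]
us=np.arange(5,508,3);vs=[]
for u in us:
    d=np.gradient(g(im[40:80,u-1:u+2].mean(1),1));i=int(np.argmax(d[2:-2]))+2
    a,b,c=d[i-1:i+2];vs.append(40+i+.5*(a-c)/(a-2*b+c))
vs=np.array(vs);p=np.polyfit(us,vs,2);ok=abs(vs-np.polyval(p,us))<2
for _ in range(4):
    p=np.polyfit(us[ok]-256,vs[ok],2);ok=abs(vs-np.polyval(p,us-256))<1
print(p,ok.sum(),"sag px over half",p[0]*250**2)
from scipy.optimize import brentq
f=192/np.tan(np.radians(56.29667/2));c=np.array([259.49,192.5])
def cur(k):
    x=(np.c_[us[ok],np.polyval(p,us[ok]-256)]-c)/f
    q=cv2.undistortPoints(x[:,None],np.eye(3),np.array([k,0,0,0.]))[:,0]
    return np.polyfit(q[:,0],q[:,1],2)[0]
try: print("k1",brentq(cur,-.4,.3))
except Exception as E_: print(E_,cur(0),cur(-.1))
```

```text
[-0.   -0.02 58.15] 168 sag px over half -0.0051942794903382895
k1 7.960921766258155e-05
```

```bash
cat > plan.py <<'E'
import sys; from h import *
# plan.py x y z yaw : roll units first, then tool-frame shift (units) in the rolled frame
x,y,z,yaw=map(float,sys.argv[1:]); s=env.observe(); R=s["tool_rot"]
cy=np.degrees(np.arctan2(R[1,1],R[0,1])); r=cy-yaw
a=np.radians(r); c,q=np.cos(a),np.sin(a)
R2=R@np.array([[c,-q,0],[q,c,0],[0,0,1]])
print("t",s["time_s"],"yaw",cy.round(2),"roll units",(r/5).round(2),"shift units",((R2.T@(np.array([x,y,z])-s["position"]))/.04).round(2))
E
python3 plan.py .432 .334 .15 36.3
```

```text
t 0.3 yaw 68.41 roll units 6.42 shift units [-6.97  2.    2.03]
```

```bash
python3 -m jog '[{"linear":[0,0,0],"roll":0.92},{"linear":[0,0,0],"roll":0.92},{"linear":[0,0,0],"roll":0.92},{"linear":[0,0,0],"roll":0.92},{"linear":[0,0,0],"roll":0.92},{"linear":[0,0,0],"roll":0.92},{"linear":[0,0,0],"roll":0.9}]' 1 40
python3 -m jog '[{"linear":[-0.7,0.2,0],"roll":0},{"linear":[-0.7,0.2,0],"roll":0},{"linear":[-0.7,0.2,0],"roll":0},{"linear":[-0.7,0.2,0],"roll":0},{"linear":[-0.7,0.2,0],"roll":0},{"linear":[-0.7,0.2,0.4],"roll":0},{"linear":[-0.7,0.2,0.4],"roll":0},{"linear":[-0.7,0.2,0.4],"roll":0},{"linear":[-0.7,0.2,0.4],"roll":0},{"linear":[-0.67,0.2,0.43],"roll":0},{"linear":[0,0,0],"roll":0},{"linear":[0,0,0],"roll":0}]'
python3 plan.py .432 .334 .046 36.3
python3 -c "
from h import *
im=optics.get_image('top')[:,:,::-1];cv2.imwrite('pics/a.png',cv2.resize(im[130:280,100:300],None,fx=4,fy=4,interpolation=cv2.INTER_CUBIC))"
```

```text
time_s: 0.88
position: [0.2023, 0.5114, 0.2312]
tool_rot: [[-0.589, 0.808, -0.0], [0.808, 0.589, -0.0], [-0.0, -0.0, -1.0]]
ft_force: [0.2, -0.1, -0.0]
grip_width: 0.0853
gripper_force: 0.0
time_s: 1.88
position: [0.4324, 0.3332, 0.1492]
tool_rot: [[-0.59, 0.807, -0.002], [0.807, 0.59, -0.001], [0.001, -0.002, -1.0]]
ft_force: [0.2, 0.1, 0.9]
grip_width: 0.0853
gripper_force: 0.0
t 1.8833 yaw 36.18 roll units -0.02 shift units [0.02 0.01 2.58]
```

View pics/a.png

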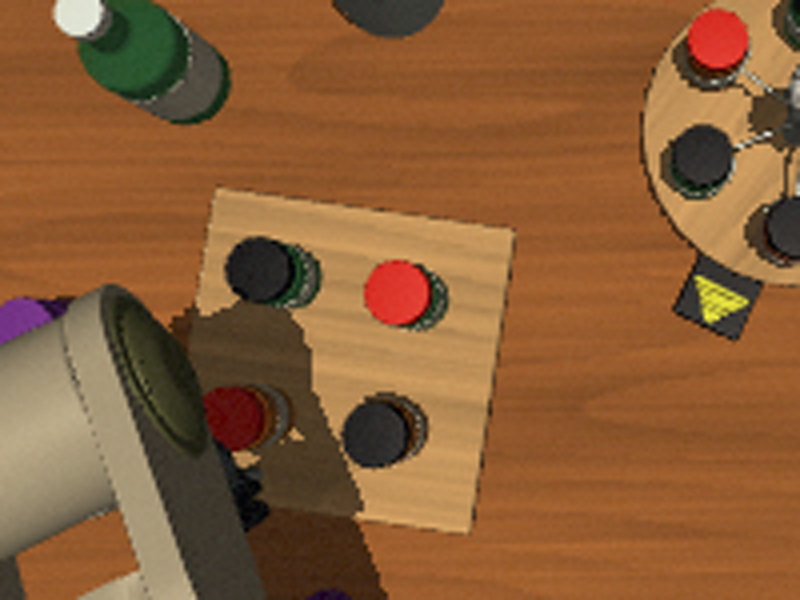

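The fingers are where projection predicts: the near finger is at (245,490) in the crop and the red cap at (232,418). I descend and grip.

```bash
python3 -m jog '[{"linear":[0.01,0,0.4],"roll":0},{"linear":[0.01,0,0.4],"roll":0},{"linear":[0,0.01,0.4],"roll":0},{"linear":[0,0,0.4],"roll":0},{"linear":[0,0,0.4],"roll":0},{"linear":[0,0,0.3],"roll":0},{"linear":[0,0,0.28],"roll":0},{"linear":[0,0,0],"roll":0},{"linear":[0,0,0],"roll":0}]' 1 40
python3 -m jog '[{"linear":[0,0,0],"roll":0},{"linear":[0,0,0],"roll":0},{"linear":[0,0,0],"roll":0},{"linear":[0,0,0],"roll":0},{"linear":[0,0,0],"roll":0},{"linear":[0,0,0],"roll":0},{"linear":[0,0,0],"roll":0},{"linear":[0,0,0],"roll":0},{"linear":[0,0,0],"roll":0},{"linear":[0,0,0],"roll":0}]' -1 40
```

```text
time_s: 2.68
position: [0.4313, 0.3358, 0.0475]
tool_rot: [[-0.593, 0.805, 0.0], [0.805, 0.593, 0.0], [-0.0, 0.0, -1.0]]
ft_force: [0.4, -0.3, 0.4]
grip_width: 0.0853
gripper_force: 0.0
time_s: 3.52
position: [0.4319, 0.3351, 0.0479]
tool_rot: [[-0.592, 0.806, 0.001], [0.806, 0.592, 0.0], [-0.0, 0.001, -1.0]]
ft_force: [-2.1, -0.2, 5.8]
grip_width: 0.0427
gripper_force: 38.5
```

```bash
python3 -m jog '[{"linear":[0,0,-0.2],"roll":0},{"linear":[0,0,-0.3],"roll":0},{"linear":[0,0,-0.4],"roll":0},{"linear":[0,0,-0.5],"roll":0},{"linear":[0,0,-0.6],"roll":0},{"linear":[0,0,-0.6],"roll":0},{"linear":[0,0,-0.6],"roll":0},{"linear":[0,0,-0.5],"roll":0},{"linear":[0,0,-0.4],"roll":0},{"linear":[0,0,-0.1],"roll":0},{"linear":[0,0,0],"roll":0}]'
python3 plan.py .478 -.345 .215 36.3; python3 -c "
from rig import env;print(env.observe()['q'])"
```

```text
time_s: 4.43
position: [0.4319, 0.3351, 0.216]
tool_rot: [[-0.592, 0.806, 0.002], [0.806, 0.592, 0.001], [-0.0, 0.002, -1.0]]
ft_force: [0.6, -1.1, -1.8]
grip_width: 0.0428
gripper_force: 38.7
t 4.4333 yaw 36.31 roll units 0.0 shift units [-1.438e+01 -9.140e+00  1.000e-02]
[ 2.53906379e+01  2.20779515e+01  7.65250329e+01 -2.60997474e-04
  8.12698063e+01 -1.09174203e+01]
```

```bash
python3 -m jog '[{"linear":[-0.2,-0.13,0],"roll":0},{"linear":[-0.4,-0.25,0],"roll":0},{"linear":[-0.6,-0.38,0],"roll":0},{"linear":[-0.6,-0.38,0],"roll":0},{"linear":[-0.6,-0.38,0],"roll":0},{"linear":[-0.6,-0.38,0],"roll":0},{"linear":[-0.6,-0.38,0],"roll":0},{"linear":[-0.6,-0.38,0],"roll":0},{"linear":[-0.6,-0.38,0],"roll":0},{"linear":[-0.6,-0.38,0],"roll":0},{"linear":[-0.6,-0.38,0],"roll":0},{"linear":[-0.6,-0.38,0],"roll":0}]'
python3 -m jog '[{"linear":[-0.6,-0.38,0],"roll":0},{"linear":[-0.6,-0.38,0],"roll":0},{"linear":[-0.6,-0.38,0],"roll":0},{"linear":[-0.6,-0.38,0],"roll":0},{"linear":[-0.6,-0.38,0],"roll":0},{"linear":[-0.6,-0.38,0],"roll":0},{"linear":[-0.6,-0.38,0],"roll":0},{"linear":[-0.6,-0.38,0],"roll":0},{"linear":[-0.6,-0.38,0],"roll":0},{"linear":[-0.6,-0.38,0],"roll":0},{"linear":[-0.6,-0.38,0],"roll":0},{"linear":[-0.6,-0.38,0],"roll":0}]'
python3 -m jog '[{"linear":[-0.4,-0.26,0],"roll":0},{"linear":[-0.18,-0.12,0],"roll":0},{"linear":[0,0,0],"roll":0},{"linear":[0,0,0],"roll":0},{"linear":[0,0,0],"roll":0},{"linear":[0,0,0],"roll":0}]'
python3 plan.py .478 -.345 .104 36.3
```

```text
time_s: 5.43
position: [0.4523, 0.0215, 0.2137]
tool_rot: [[-0.592, 0.806, -0.003], [0.806, 0.592, 0.0], [0.002, -0.002, -1.0]]
ft_force: [0.7, 0.1, -1.8]
grip_width: 0.043
gripper_force: 38.8
time_s: 6.43
position: [0.4758, -0.3182, 0.2133]
tool_rot: [[-0.592, 0.806, -0.002], [0.806, 0.592, 0.002], [0.003, -0.001, -1.0]]
ft_force: [0.6, 0.4, -1.8]
grip_width: 0.0432
gripper_force: 38.8
time_s: 6.93
position: [0.4784, -0.3433, 0.215]
tool_rot: [[-0.593, 0.805, -0.0], [0.805, 0.593, 0.0], [0.0, 0.0, -1.0]]
ft_force: [0.0, -0.9, -1.6]
grip_width: 0.0433
gripper_force: 38.8
t 6.9333 yaw 36.38 roll units 0.02 shift units [-0.03 -0.03  2.78]
```

```bash
python3 -m jog '[{"linear":[0,0,0.2],"roll":0},{"linear":[0,0,0.3],"roll":0},{"linear":[0,0,0.4],"roll":0},{"linear":[0,0,0.4],"roll":0},{"linear":[0,0,0.4],"roll":0},{"linear":[0,0,0.4],"roll":0},{"linear":[0,0,0.3],"roll":0},{"linear":[0,0,0.2],"roll":0},{"linear":[0,0,0.1],"roll":0},{"linear":[0,0,0.05],"roll":0},{"linear":[0,0,0],"roll":0},{"linear":[0,0,0],"roll":0}]'
python3 -m jog '[{"linear":[0,0,0.03],"roll":0},{"linear":[0,0,0],"roll":0},{"linear":[0,0,0],"roll":0}]'
```

```text
time_s: 7.93
position: [0.4786, -0.3447, 0.1055]
tool_rot: [[-0.592, 0.806, 0.001], [0.806, 0.592, -0.001], [-0.001, 0.0, -1.0]]
ft_force: [-0.4, -1.0, -2.1]
grip_width: 0.0429
gripper_force: 38.8
time_s: 8.18
position: [0.4785, -0.3446, 0.104]
tool_rot: [[-0.592, 0.806, 0.0], [0.806, 0.592, -0.0], [-0.001, 0.0, -1.0]]
ft_force: [0.3, 0.3, -1.6]
grip_width: 0.0429
gripper_force: 38.8
```

```bash
python3 -m jog '[{"linear":[0,0,0.03],"roll":0},{"linear":[0,0,0.03],"roll":0},{"linear":[0,0,0],"roll":0},{"linear":[0,0,0],"roll":0}]'
python3 -m jog '[{"linear":[0,0,0],"roll":0},{"linear":[0,0,0],"roll":0},{"linear":[0,0,0],"roll":0},{"linear":[0,0,0],"roll":0},{"linear":[0,0,0],"roll":0},{"linear":[0,0,0],"roll":0},{"linear":[0,0,0],"roll":0},{"linear":[0,0,0],"roll":0}]' 1
python3 -m jog '[{"linear":[0,0,-0.2],"roll":0},{"linear":[0,0,-0.3],"roll":0},{"linear":[0,0,-0.4],"roll":0},{"linear":[0,0,-0.5],"roll":0},{"linear":[0,0,-0.6],"roll":0},{"linear":[0,0,-0.5],"roll":0},{"linear":[0,0,-0.4],"roll":0},{"linear":[0,0,0],"roll":0}]'
python3 plan.py .511 .2262 .2 36.3
```

```text
time_s: 8.52
position: [0.4784, -0.3445, 0.1012]
tool_rot: [[-0.592, 0.806, -0.0], [0.806, 0.592, 0.0], [0.0, -0.0, -1.0]]
ft_force: [-0.6, 0.9, -1.2]
grip_width: 0.0425
gripper_force: 38.8
time_s: 9.18
position: [0.4784, -0.3445, 0.1013]
tool_rot: [[-0.592, 0.806, 0.0], [0.806, 0.592, -0.0], [-0.0, 0.0, -1.0]]
ft_force: [-0.1, -0.1, -0.3]
grip_width: 0.0852
gripper_force: 0.0
time_s: 9.85
position: [0.4792, -0.3453, 0.2214]
tool_rot: [[-0.592, 0.806, 0.005], [0.806, 0.592, -0.005], [-0.007, 0.001, -1.0]]
ft_force: [0.3, 0.6, 0.9]
grip_width: 0.0857
gripper_force: 0.0
t 9.85 yaw 36.32 roll units 0.0 shift units [11.05  9.1   0.47]
```

```bash
python3 -m jog '[{"linear":[0.3,0.25,0],"roll":0},{"linear":[0.6,0.5,0],"roll":0},{"linear":[0.6,0.5,0],"roll":0},{"linear":[0.6,0.5,0],"roll":0},{"linear":[0.6,0.5,0],"roll":0},{"linear":[0.6,0.5,0],"roll":0},{"linear":[0.6,0.5,0],"roll":0},{"linear":[0.6,0.5,0],"roll":0},{"linear":[0.6,0.5,0],"roll":0},{"linear":[0.6,0.5,0],"roll":0}]'
python3 -m jog '[{"linear":[0.6,0.5,0],"roll":0},{"linear":[0.6,0.5,0],"roll":0},{"linear":[0.6,0.5,0],"roll":0},{"linear":[0.6,0.5,0],"roll":0},{"linear":[0.6,0.5,0],"roll":0},{"linear":[0.6,0.5,0],"roll":0},{"linear":[0.6,0.5,0],"roll":0},{"linear":[0.6,0.5,0.2],"roll":0},{"linear":[0.4,0.25,0.4],"roll":0},{"linear":[0,0,0.4],"roll":0},{"linear":[0,0,0.4],"roll":0},{"linear":[0,0,0],"roll":0}]'
python3 -m jog '[{"linear":[0,0,0.1],"roll":0},{"linear":[0,0,0],"roll":0},{"linear":[0,0,0],"roll":0}]'
python3 plan.py .511 .226 .046 36.3
python3 -c "
from h import *
im=optics.get_image('top')[:,:,::-1];cv2.imwrite('pics/b.png',cv2.resize(im,None,fx=1.5,fy=1.5,interpolation=cv2.INTER_CUBIC))"
```

```text
time_s: 10.68
position: [0.4954, -0.0459, 0.2163]
tool_rot: [[-0.592, 0.806, -0.002], [0.806, 0.592, 0.001], [0.002, -0.001, -1.0]]
ft_force: [1.1, 0.5, -0.1]
grip_width: 0.0859
gripper_force: 0.0
time_s: 11.68
position: [0.5076, 0.2205, 0.1575]
tool_rot: [[-0.593, 0.805, -0.008], [0.805, 0.593, -0.001], [0.003, -0.007, -1.0]]
ft_force: [-0.5, 0.3, -0.1]
grip_width: 0.0854
gripper_force: 0.0
time_s: 11.93
position: [0.5104, 0.2199, 0.1579]
tool_rot: [[-0.592, 0.806, 0.001], [0.806, 0.592, 0.0], [-0.0, 0.001, -1.0]]
ft_force: [0.2, -0.4, -0.4]
grip_width: 0.0853
gripper_force: 0.0
t 11.9333 yaw 36.29 roll units -0.0 shift units [0.11 0.1  2.8 ]
```

View pics/b.png

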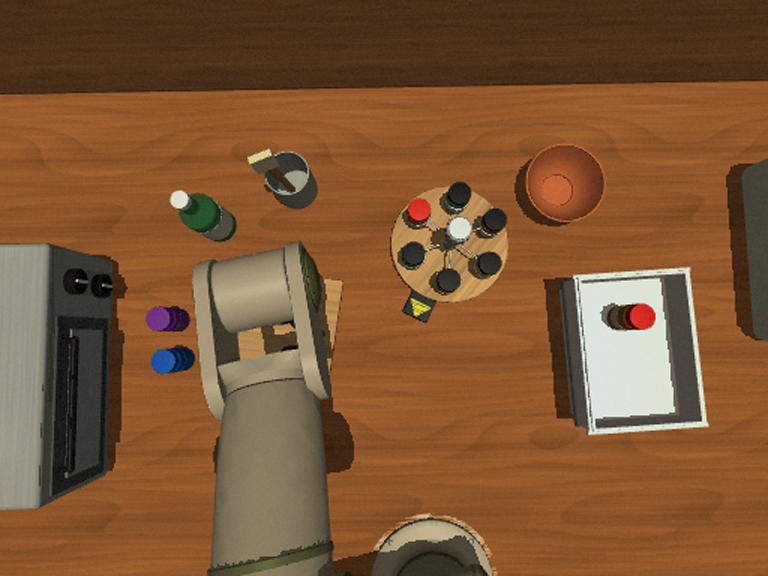

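The first jar stands in the tub, cap at (641,317). Everything else is unchanged, and the hand is over the second red jar.

```bash
python3 -m jog '[{"linear":[0.06,0.05,0],"roll":0},{"linear":[0.05,0.05,0.2],"roll":0},{"linear":[0,0,0.4],"roll":0},{"linear":[0,0,0.4],"roll":0},{"linear":[0,0,0.4],"roll":0},{"linear":[0,0,0.4],"roll":0},{"linear":[0,0,0.4],"roll":0},{"linear":[0,0,0.3],"roll":0},{"linear":[0,0,0.26],"roll":0},{"linear":[0,0,0],"roll":0},{"linear":[0,0,0],"roll":0}]' 1 40
python3 -m jog '[{"linear":[0,0,0],"roll":0},{"linear":[0,0,0],"roll":0},{"linear":[0,0,0],"roll":0},{"linear":[0,0,0],"roll":0},{"linear":[0,0,0],"roll":0},{"linear":[0,0,0],"roll":0},{"linear":[0,0,0],"roll":0},{"linear":[0,0,0],"roll":0},{"linear":[0,0,0],"roll":0},{"linear":[0,0,0],"roll":0}]' -1 40
python3 -m jog '[{"linear":[0,0,-0.2],"roll":0},{"linear":[0,0,-0.3],"roll":0},{"linear":[0,0,-0.4],"roll":0},{"linear":[0,0,-0.5],"roll":0},{"linear":[0,0,-0.6],"roll":0},{"linear":[0,0,-0.6],"roll":0},{"linear":[0,0,-0.6],"roll":0},{"linear":[0,0,-0.5],"roll":0},{"linear":[0,0,-0.4],"roll":0},{"linear":[0,0,-0.1],"roll":0},{"linear":[0,0,0],"roll":0}]'
python3 plan.py .368 -.35 .215 36.3
```

```text
time_s: 12.9
position: [0.5109, 0.226, 0.0467]
tool_rot: [[-0.592, 0.806, -0.001], [0.806, 0.592, -0.0], [0.0, -0.001, -1.0]]
ft_force: [-0.2, 0.5, -0.5]
grip_width: 0.0853
gripper_force: 0.0
time_s: 13.73
position: [0.5111, 0.2259, 0.0477]
tool_rot: [[-0.592, 0.806, 0.001], [0.806, 0.592, 0.0], [-0.0, 0.001, -1.0]]
ft_force: [-2.4, 0.1, 5.8]
grip_width: 0.0428
gripper_force: 38.9
time_s: 14.65
position: [0.5111, 0.226, 0.2159]
tool_rot: [[-0.592, 0.806, 0.002], [0.806, 0.592, 0.0], [-0.001, 0.002, -1.0]]
ft_force: [-0.1, -0.5, -2.7]
grip_width: 0.0431
gripper_force: 38.5
t 14.65 yaw 36.31 roll units 0.0 shift units [-9.490e+00 -1.141e+01  1.000e-02]
```

```bash
python3 -m jog '[{"linear":[-0.25,-0.3,0],"roll":0},{"linear":[-0.475,-0.57,0],"roll":0},{"linear":[-0.475,-0.57,0],"roll":0},{"linear":[-0.475,-0.57,0],"roll":0},{"linear":[-0.475,-0.57,0],"roll":0},{"linear":[-0.475,-0.57,0],"roll":0},{"linear":[-0.475,-0.57,0],"roll":0},{"linear":[-0.475,-0.57,0],"roll":0},{"linear":[-0.475,-0.57,0],"roll":0},{"linear":[-0.475,-0.57,0],"roll":0}]'
python3 -m jog '[{"linear":[-0.475,-0.57,0],"roll":0},{"linear":[-0.475,-0.57,0],"roll":0},{"linear":[-0.475,-0.57,0],"roll":0},{"linear":[-0.475,-0.57,0],"roll":0},{"linear":[-0.475,-0.57,0],"roll":0},{"linear":[-0.475,-0.57,0],"roll":0},{"linear":[-0.475,-0.57,0],"roll":0},{"linear":[-0.475,-0.57,0],"roll":0},{"linear":[-0.475,-0.57,0],"roll":0},{"linear":[-0.475,-0.57,0],"roll":0},{"linear":[-0.21,-0.28,0],"roll":0}]'
python3 -m jog '[{"linear":[0,0,0],"roll":0},{"linear":[0,0,0],"roll":0},{"linear":[0,0,0],"roll":0},{"linear":[0,0,0],"roll":0}]'
python3 plan.py .368 -.35 .104 36.3
```

```text
time_s: 15.48
position: [0.4419, -0.0496, 0.2137]
tool_rot: [[-0.592, 0.806, -0.002], [0.806, 0.592, 0.001], [0.002, -0.001, -1.0]]
ft_force: [0.1, 0.1, -2.0]
grip_width: 0.0426
gripper_force: 38.6
time_s: 16.4
position: [0.3666, -0.3526, 0.2134]
tool_rot: [[-0.59, 0.807, -0.001], [0.807, 0.59, 0.001], [0.002, -0.0, -1.0]]
ft_force: [0.2, 1.2, -2.3]
grip_width: 0.0427
gripper_force: 38.6
time_s: 16.73
position: [0.3682, -0.3487, 0.2148]
tool_rot: [[-0.593, 0.805, -0.0], [0.805, 0.593, 0.001], [0.001, 0.0, -1.0]]
ft_force: [-0.4, -0.0, -1.6]
grip_width: 0.0425
gripper_force: 38.6
t 16.7333 yaw 36.39 roll units 0.02 shift units [-0.02 -0.02  2.77]
```

```bash
python3 -m jog '[{"linear":[0,0,0.2],"roll":0},{"linear":[0,0,0.3],"roll":0},{"linear":[0,0,0.4],"roll":0},{"linear":[0,0,0.4],"roll":0},{"linear":[0,0,0.4],"roll":0},{"linear":[0,0,0.4],"roll":0},{"linear":[0,0,0.3],"roll":0},{"linear":[0,0,0.2],"roll":0},{"linear":[0,0,0.1],"roll":0},{"linear":[0,0,0.08],"roll":0},{"linear":[0,0,0],"roll":0},{"linear":[0,0,0],"roll":0}]'
python3 -m jog '[{"linear":[0,0,0.03],"roll":0},{"linear":[0,0,0.02],"roll":0},{"linear":[0,0,0],"roll":0},{"linear":[0,0,0],"roll":0}]'
python3 -m jog '[{"linear":[0,0,0],"roll":0},{"linear":[0,0,0],"roll":0},{"linear":[0,0,0],"roll":0},{"linear":[0,0,0],"roll":0},{"linear":[0,0,0],"roll":0},{"linear":[0,0,0],"roll":0},{"linear":[0,0,0],"roll":0},{"linear":[0,0,0],"roll":0}]' 1
python3 -m jog '[{"linear":[0,0,-0.2],"roll":0},{"linear":[0,0,-0.3],"roll":0},{"linear":[0,0,-0.4],"roll":0},{"linear":[0,0,-0.5],"roll":0},{"linear":[0,0,-0.6],"roll":0},{"linear":[0,0,-0.6],"roll":0},{"linear":[0,0,-0.6],"roll":0},{"linear":[0,0,-0.4],"roll":0},{"linear":[0,0,-0.1],"roll":0},{"linear":[0,0,0],"roll":0}]'
python3 -c "
from h import *
print(env.observe()['q'])
im=optics.get_image('top')[:,:,::-1];cv2.imwrite('pics/c.png',cv2.resize(im,None,fx=1.5,fy=1.5,interpolation=cv2.INTER_CUBIC))"
```

```text
time_s: 17.73
position: [0.3681, -0.3502, 0.1041]
tool_rot: [[-0.592, 0.806, 0.0], [0.806, 0.592, -0.001], [-0.001, -0.0, -1.0]]
ft_force: [0.3, -0.3, -2.0]
grip_width: 0.0428
gripper_force: 38.6
time_s: 18.07
position: [0.3679, -0.3501, 0.1019]
tool_rot: [[-0.592, 0.806, 0.0], [0.806, 0.592, -0.0], [-0.0, -0.0, -1.0]]
ft_force: [0.8, 0.6, -2.1]
grip_width: 0.0427
gripper_force: 38.6
time_s: 18.73
position: [0.3678, -0.3501, 0.1017]
tool_rot: [[-0.592, 0.806, 0.0], [0.806, 0.592, -0.0], [-0.0, -0.0, -1.0]]
ft_force: [-0.8, -0.0, -0.1]
grip_width: 0.0852
gripper_force: 0.0
time_s: 19.57
position: [0.368, -0.3503, 0.2508]
tool_rot: [[-0.592, 0.806, 0.001], [0.806, 0.592, -0.002], [-0.002, -0.0, -1.0]]
ft_force: [-0.3, -0.0, -0.4]
grip_width: 0.0853
gripper_force: 0.0
[-5.69575637e+01  1.67023148e+01  7.88111836e+01  2.20871987e-03
  8.43478423e+01 -9.32740338e+01]
```

View pics/c.png

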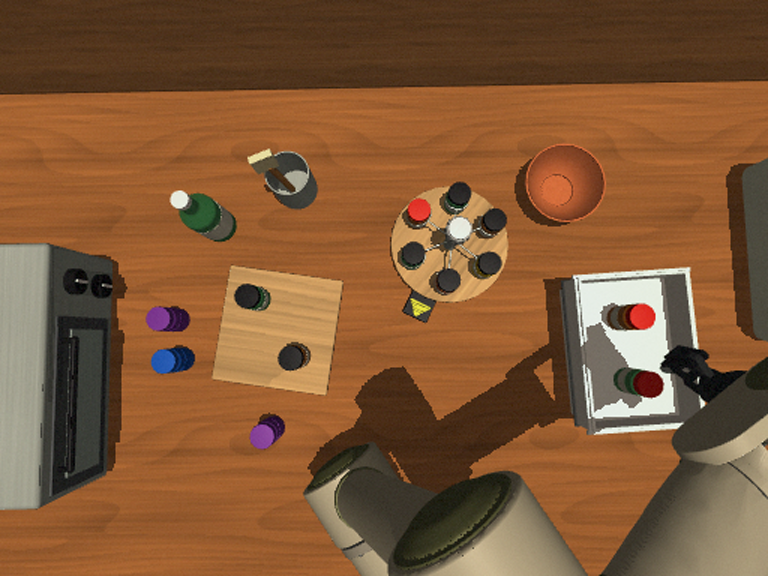

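Both jars stand in the tub, caps at (641,317) and (648,384), and the bystanders have not moved. Next is the carousel geometry, using the earlier crop.

Run:
```python
from h import *
np.set_printoptions(precision=4,suppress=True)
def P(x,y,z): return at("top",(x+.5)/4-.5+140,(y+.5)/4-.5+110,z)[:2]
caps=np.array([P(*c,.104) for c in [(558,120),(665,77),(758,148),(741,263),(636,309),(542,235)]])
k=P(665,170,.174);c=caps.mean(0);print("knob",k,"capmean",c,"radii",np.linalg.norm(caps-c,axis=1))
a=np.degrees(np.unwrap(np.arctan2(*(caps-c).T[::-1])));print("cap angles",a, a[0]-(a+60*np.arange(6)))
end=P(546,405,.012);s1=P(540,333,.012)-P(514,390,.012);s2=P(602,358,.012)-P(578,420,.012)
im=optics.get_image("top").astype(int)
m=(im[...,0]>140)&(im[...,1]>140)&(im[...,2]<80);m[:180]=0;m[240:]=0;m[:,:260]=0;m[:,310:]=0
v,u=np.nonzero(m);y=at("top",u.mean(),v.mean(),.013)[:2]
for n,q in(("end",end),("yellow",y)):
    for o in(k,c): d=q-o;print(n,np.degrees(np.arctan2(d[1],d[0])),np.linalg.norm(d))
for s in(s1,s2):print("edge",np.degrees(np.arctan2(-s[1],-s[0])))
m=(im[...,0]>150)&(im[...,1]<60)&(im[...,2]<60);m[160:]=0
v,u=np.nonzero(m);r=at("top",u.mean(),v.mean(),.104)[:2]
for o in(k,c):d=r-o;print("red",r,np.degrees(np.arctan2(d[1],d[0])),np.linalg.norm(d))
```

```text
knob [ 0.6255 -0.0476] capmean [ 0.625  -0.0468] radii [0.0769 0.0774 0.0771 0.0757 0.0781 0.0767]
cap angles [  50.4565   -9.043   -68.9732 -129.773  -188.3945 -249.063 ] [ 0.     -0.5004 -0.5702  0.2296 -1.1489 -0.4804]
end 153.47696830284616 0.1523667691102717
end 153.67194613114495 0.15156452056969932
yellow 153.2438949288419 0.1327707655509412
yellow 153.46640819500382 0.13196654313044948
edge 154.2744776445057
edge 157.40869273421995
red [0.6783 0.0138] 49.342326830590544 0.08093902103016856
red [0.6783 0.0138] 48.6994672781909 0.08064006275864806
```

```bash
python3 -m jog '[{"linear":[0,0,0],"roll":0.9},{"linear":[0,0,0],"roll":0.9},{"linear":[0,0,0],"roll":0.9},{"linear":[0,0,0],"roll":0.9},{"linear":[0,0,0],"roll":0.9},{"linear":[0,0,0],"roll":0.9},{"linear":[0,0,0],"roll":0.9},{"linear":[0,0,0],"roll":0.9},{"linear":[0,0,0],"roll":0},{"linear":[0,0,0],"roll":0}]' 1
python3 plan.py .6252 -.0472 .25 0.3
```

```text
time_s: 20.5
position: [0.3677, -0.3498, 0.2487]
tool_rot: [[-0.008, 1.0, -0.001], [1.0, 0.008, 0.002], [0.002, -0.001, -1.0]]
ft_force: [0.4, -0.9, -0.4]
grip_width: 0.0855
gripper_force: 0.0
t 20.5 yaw 0.44 roll units 0.03 shift units [ 7.53  6.48 -0.03]
```

```bash
python3 -m jog '[{"linear":[0.3,0.25,0],"roll":0},{"linear":[0.7,0.6,0],"roll":0},{"linear":[0.7,0.6,0],"roll":0},{"linear":[0.7,0.6,0],"roll":0},{"linear":[0.7,0.6,0],"roll":0},{"linear":[0.7,0.6,0],"roll":0},{"linear":[0.7,0.6,0],"roll":0},{"linear":[0.7,0.6,0],"roll":0},{"linear":[0.7,0.6,0],"roll":0},{"linear":[0.7,0.6,0],"roll":0},{"linear":[0.7,0.6,0],"roll":0},{"linear":[0.23,0.23,0],"roll":0}]'
python3 -m jog '[{"linear":[0,0,0],"roll":0},{"linear":[0,0,0],"roll":0},{"linear":[0,0,0],"roll":0},{"linear":[0,0,0],"roll":0}]'
python3 plan.py .6252 -.0472 .135 0.3
```

```text
time_s: 21.5
position: [0.6272, -0.0436, 0.2485]
tool_rot: [[-0.012, 1.0, -0.001], [1.0, 0.012, 0.001], [0.001, -0.001, -1.0]]
ft_force: [0.5, -0.2, -0.5]
grip_width: 0.0858
gripper_force: 0.0
time_s: 21.83
position: [0.6248, -0.0486, 0.2497]
tool_rot: [[-0.005, 1.0, -0.0], [1.0, 0.005, -0.0], [-0.0, -0.0, -1.0]]
ft_force: [0.1, -0.5, -0.4]
grip_width: 0.0852
gripper_force: 0.0
t 21.8333 yaw 0.27 roll units -0.01 shift units [0.03 0.01 2.87]
```

```bash
python3 -m jog '[{"linear":[0.03,0,0.2],"roll":0},{"linear":[0,0,0.4],"roll":0},{"linear":[0,0,0.4],"roll":0},{"linear":[0,0,0.4],"roll":0},{"linear":[0,0,0.4],"roll":0},{"linear":[0,0,0.4],"roll":0},{"linear":[0,0,0.3],"roll":0},{"linear":[0,0,0.27],"roll":0},{"linear":[0,0,0.1],"roll":0},{"linear":[0,0,0],"roll":0},{"linear":[0,0,0],"roll":0}]' 1 60
python3 -m jog '[{"linear":[0,0,0],"roll":0},{"linear":[0,0,0],"roll":0},{"linear":[0,0,0],"roll":0},{"linear":[0,0,0],"roll":0},{"linear":[0,0,0],"roll":0},{"linear":[0,0,0],"roll":0},{"linear":[0,0,0],"roll":0},{"linear":[0,0,0],"roll":0},{"linear":[0,0,0],"roll":0},{"linear":[0,0,0],"roll":0}]' -1 60
python3 plan.py .6252 -.0472 .135 103
```

```text
time_s: 22.75
position: [0.6255, -0.0465, 0.1353]
tool_rot: [[-0.005, 1.0, 0.001], [1.0, 0.005, -0.0], [-0.0, 0.001, -1.0]]
ft_force: [0.6, 0.0, 0.0]
grip_width: 0.0856
gripper_force: 0.0
time_s: 23.58
position: [0.6265, -0.0463, 0.1359]
tool_rot: [[-0.005, 1.0, 0.004], [1.0, 0.005, -0.0], [-0.0, 0.004, -1.0]]
ft_force: [5.6, 0.8, 4.8]
grip_width: 0.0407
gripper_force: 61.5
t 23.5833 yaw 0.31 roll units -20.54 shift units [ 0.04 -0.01  0.02]
```

```bash
python3 -m jog '[{"linear":[0,0,0],"roll":-0.3},{"linear":[0,0,0],"roll":-0.6},{"linear":[0,0,0],"roll":-0.6},{"linear":[0,0,0],"roll":-0.6},{"linear":[0,0,0],"roll":-0.6},{"linear":[0,0,0],"roll":-0.6},{"linear":[0,0,0],"roll":-0.6},{"linear":[0,0,0],"roll":-0.6},{"linear":[0,0,0],"roll":-0.6},{"linear":[0,0,0],"roll":-0.6},{"linear":[0,0,0],"roll":-0.6},{"linear":[0,0,0],"roll":-0.6}]'
python3 -m jog '[{"linear":[0,0,0],"roll":-0.6},{"linear":[0,0,0],"roll":-0.6},{"linear":[0,0,0],"roll":-0.6},{"linear":[0,0,0],"roll":-0.6},{"linear":[0,0,0],"roll":-0.6},{"linear":[0,0,0],"roll":-0.6},{"linear":[0,0,0],"roll":-0.6},{"linear":[0,0,0],"roll":-0.6},{"linear":[0,0,0],"roll":-0.6},{"linear":[0,0,0],"roll":-0.6},{"linear":[0,0,0],"roll":-0.6},{"linear":[0,0,0],"roll":-0.6}]'
python3 -m jog '[{"linear":[0,0,0],"roll":-0.6},{"linear":[0,0,0],"roll":-0.6},{"linear":[0,0,0],"roll":-0.6},{"linear":[0,0,0],"roll":-0.6},{"linear":[0,0,0],"roll":-0.6},{"linear":[0,0,0],"roll":-0.6},{"linear":[0,0,0],"roll":-0.6},{"linear":[0,0,0],"roll":-0.6},{"linear":[0,0,0],"roll":-0.6},{"linear":[0,0,0],"roll":-0.6},{"linear":[0,0,0],"roll":-0.4},{"linear":[0,0,0],"roll":-0.1}]'
python3 -m jog '[{"linear":[0,0,0],"roll":0},{"linear":[0,0,0],"roll":0},{"linear":[0,0,0],"roll":0},{"linear":[0,0,0],"roll":0},{"linear":[0,0,0],"roll":0},{"linear":[0,0,0],"roll":0}]'
python3 plan.py .6252 -.0472 .135 103
python3 - <<'E'
from h import *
im=optics.get_image("top")[:,:,::-1];cv2.imwrite("pics/d.png",cv2.resize(im,None,fx=1.5,fy=1.5,interpolation=cv2.INTER_CUBIC))
im=optics.get_image("side")[:,:,::-1];cv2.imwrite("pics/e.png",cv2.resize(im[160:290,220:393],None,fx=4.6,fy=4.6,interpolation=cv2.INTER_CUBIC))
E
```

```text
time_s: 24.58
position: [0.6254, -0.0466, 0.1359]
tool_rot: [[-0.573, 0.82, 0.001], [0.82, 0.573, -0.001], [-0.001, 0.0, -1.0]]
ft_force: [-1.5, -1.5, 6.6]
grip_width: 0.0404
gripper_force: 61.8
time_s: 25.58
position: [0.6247, -0.0475, 0.1359]
tool_rot: [[-0.945, 0.327, -0.001], [0.327, 0.945, -0.002], [0.0, -0.002, -1.0]]
ft_force: [-5.4, -6.7, 10.2]
grip_width: 0.0403
gripper_force: 62.1
time_s: 26.58
position: [0.6246, -0.0485, 0.1359]
tool_rot: [[-0.973, -0.231, -0.001], [-0.231, 0.973, -0.003], [0.002, -0.003, -1.0]]
ft_force: [-4.2, -11.3, 8.8]
grip_width: 0.0405
gripper_force: 62.1
time_s: 27.08
position: [0.6246, -0.0485, 0.1359]
tool_rot: [[-0.973, -0.229, -0.002], [-0.229, 0.973, -0.003], [0.002, -0.003, -1.0]]
ft_force: [-3.5, -11.1, 8.6]
grip_width: 0.0403
gripper_force: 62.1
t 27.0833 yaw 103.23 roll units 0.05 shift units [-0.02  0.03  0.02]
```

View pics/d.png

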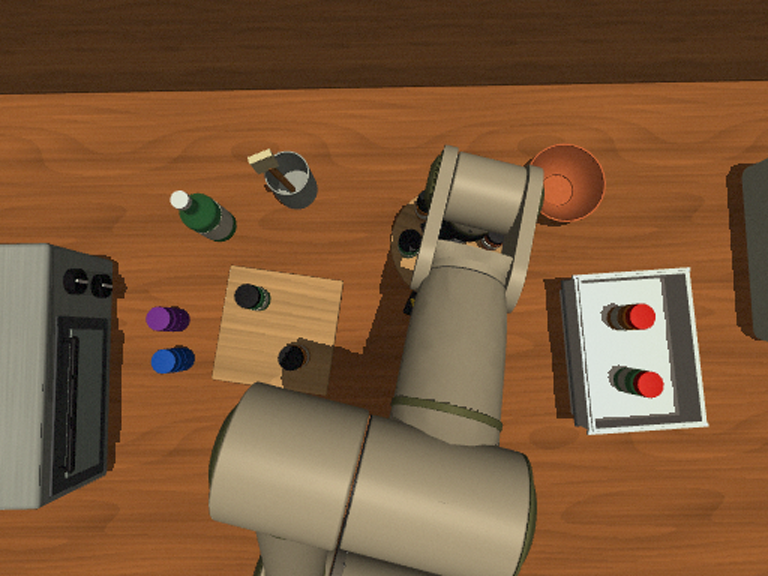

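View pics/e.png

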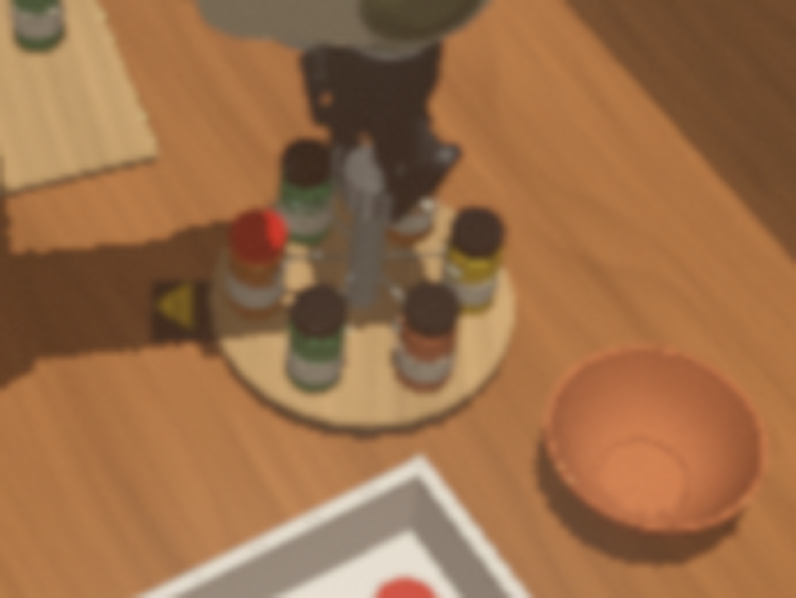

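In the side crop the red cap is at about (260,230), in line with the pointer at (178,305). Both tub jars are still upright. A numeric check before handing in:

Run:
```python
from h import *
def P(x,y,z): return at("side",(x+.5)/4.6-.5+220,(y+.5)/4.6-.5+160,z)[:2]
o=np.array([.6252,-.0475])
caps=np.array([P(*c,.104) for c in [(260,229),(319,303),(431,300),(475,225)]]);m=P(178,305,.013)
for q in(*caps,m):d=q-o;print(q,np.degrees(np.arctan2(d[1],d[0])),np.linalg.norm(d))
```

```text
[ 0.55745139 -0.01633673] 155.29833073694266 0.07457226561787714
[ 0.56298786 -0.09237915] -144.193735885305 0.07671041934266416
[ 0.63310349 -0.12462018] -84.1485970933199 0.07752410701341925
[ 0.69537286 -0.08142062] -25.79849861234142 0.07794125446476761
[0.50579672 0.01102837] 153.88711153868883 0.1329763695843594
```

```bash
python3 -c "
from rig import env
print(env.close_job())"
```

```text
the job is handed in; nothing more can be done
None
```

I handed the job in with both loose red-capped jars standing in the upper tub and the carousel's red jar within about 2° of the pointer line, held on the knob at about 60 N; the other jars and things looked unmoved, and the hand-in returned no verdict.

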